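# Find the live cell by weight and show it to the reader

## Task

Two battery cells that look alike lie on the bench, one live and one an empty, lighter dummy: lift each clear of the bench in turn to feel which is heavier before stacking anything, putting down what you lift gently, never dropping it. Stack the lighter one squarely on top of the pile of dummies, edges flush, without shifting the pile, and then pick up the heavier one and finish while holding it in the gripper, flat, still and centred about 10 cm above the glass of the code reader. Leave everything else on the bench where it is.

Things in the scene. Friction and masses are not known exactly. Their poses are not given: they have to be found in the camera images.
- cell_p: one of two loose, look-alike flat aluminium battery cells, 66 long (its x) x 46 wide (its y) x 24 high mm, two small brass terminals on one end; origin: centre of the underside, z up. Lies flat on the bench. One is live, the other an empty dummy; the live one weighs at least 80 g more, both under 0.3 kg. Only lifting tells which is heavier
- cell_q: one of two loose, look-alike flat aluminium battery cells, 66 long (its x) x 46 wide (its y) x 24 high mm, two small brass terminals on one end; origin: centre of the underside, z up. Lies flat on the bench. One is live, the other an empty dummy; the live one weighs at least 80 g more, both under 0.3 kg. Only lifting tells which is heavier
- dummy_top: loose empty dummy cell, same shape and 66 x 46 x 24 mm size as the two cells, origin: centre of the underside, x along its length; the upper of the pile of two, lying squarely on the lower; the lighter cell goes on it
- dummy_low: loose empty dummy cell, same shape and 66 x 46 x 24 mm size as the two cells, origin: centre of the underside, x along its length; the lower of the pile of two, lying on the base plate
- base_plate: fixed grey plastic plate 100 (x) x 80 (y) x 6 high mm that carries the pile of two dummies (top of pile 54 mm above the bench); origin: centre of its underside; to the left or the right of the two cells
- reader: fixed white code reader, a flat box 110 (x) x 90 (y) x 30 high mm with a glass pane in its top that looks up; origin: centre of its underside; on the other side of the cells from the pile
- reader_glass (a point): centre of the upper face of the reader's 80 x 60 mm glass, 30 mm above the bench; z up
- amber_bottle: amber glass jar, 48 mm across, 95 mm tall, origin under its centre; leave alone
- white_bottle: white plastic bottle, 56 mm across, 130 mm tall, origin under its centre; leave alone
- marker: white marker pen with a grey cap, 130 mm long, 15 mm thick, lying on the bench; leave alone
- tape_roll: roll of clear tape lying flat, 70 mm across, 18 mm high, origin under its centre; leave alone
- screwdriver: screwdriver 170 mm long with a yellow handle, lying on the bench; leave alone
- beaker: small open glass beaker, 54 mm across, 70 mm tall, origin under its centre; leave alone
There are look-alikes about, which are no part of the job. What is shaped like the cell_q but purple or turquoise is not meant.

How it is judged (in metres and radians):
On the way, in this order (a step that is already met when the one before it is completed fails the run):
1. the heavier cell is lifted at least 25 mm off the bench in the fingers while the lighter one still lies on the bench (((height (world z) of cell_p above 0.025 m and contact force between the fingers and cell_p above 0.5 N and height (world z) of cell_q below 0.01 m and contact force between cell_q and anything else below 1.4 N) or (height (world z) of cell_q above 0.025 m and contact force between the fingers and cell_q above 0.5 N and height (world z) of cell_p below 0.01 m and contact force between cell_p and anything else below 1.4 N))), for 0.2 s.
2. the lighter cell lies squarely on the pile of dummies, let go (((x of cell_q in the frame of dummy_top between -0.006 and 0.006 m and y of cell_q in the frame of dummy_top between -0.006 and 0.006 m and z of cell_q in the frame of dummy_top between 0.021 and 0.027 m and angle between the x axis of cell_q and the x axis of dummy_top, either way round below 0.12 rad and linear speed of cell_q below 0.02 m/s and contact force between the fingers and cell_q below 0.05 N and contact force between cell_q and dummy_top below 1.4 N) or (x of cell_p in the frame of dummy_top between -0.006 and 0.006 m and y of cell_p in the frame of dummy_top between -0.006 and 0.006 m and z of cell_p in the frame of dummy_top between 0.021 and 0.027 m and angle between the x axis of cell_p and the x axis of dummy_top, either way round below 0.12 rad and linear speed of cell_p below 0.02 m/s and contact force between the fingers and cell_p below 0.05 N and contact force between cell_p and dummy_top below 1.4 N))), for 0.2 s.
At the end, for the whole second after the job is handed in: Lighter cell released, still, flat on the upper dummy within 6 mm each way and 7 degrees; pile still square (6 mm) and within 15 mm of its plate's centre; heavier cell held still by the fingers, level to 8 degrees, underside 50-150 mm above the glass, within 25 mm of its centre (((x of cell_q in the frame of dummy_top between -0.006 and 0.006 m and y of cell_q in the frame of dummy_top between -0.006 and 0.006 m and z of cell_q in the frame of dummy_top between 0.021 and 0.027 m and angle between the x axis of cell_q and the x axis of dummy_top, either way round below 0.12 rad and linear speed of each of cell_q, cell_p below 0.02 m/s and contact force between the fingers and cell_q below 0.05 N and contact force between cell_q and dummy_top below 1.4 N and horizontal distance between cell_p and reader_glass below 0.025 m and z of cell_p in the frame of reader_glass between 0.05 and 0.15 m and angle between cell_p's own z axis and vertical below 0.15 rad and angular speed of cell_p below 0.2 rad/s and contact force between the fingers and cell_p above 1 N and contact force between cell_p and reader below 0.05 N) or (x of cell_p in the frame of dummy_top between -0.006 and 0.006 m and y of cell_p in the frame of dummy_top between -0.006 and 0.006 m and z of cell_p in the frame of dummy_top between 0.021 and 0.027 m and angle between the x axis of cell_p and the x axis of dummy_top, either way round below 0.12 rad and linear speed of each of cell_p, cell_q below 0.02 m/s and contact force between the fingers and cell_p below 0.05 N and contact force between cell_p and dummy_top below 1.4 N and horizontal distance between cell_q and reader_glass below 0.025 m and z of cell_q in the frame of reader_glass between 0.05 and 0.15 m and angle between cell_q's own z axis and vertical below 0.15 rad and angular speed of cell_q below 0.2 rad/s and contact force between the fingers and cell_q above 1 N and contact force between cell_q and reader below 0.05 N)) and x of dummy_top in the frame of dummy_low between -0.006 and 0.006 m and y of dummy_top in the frame of dummy_low between -0.006 and 0.006 m and z of dummy_top in the frame of dummy_low between 0.021 and 0.027 m and angle between the x axis of dummy_top and the x axis of dummy_low, either way round below 0.12 rad and horizontal distance between dummy_low and base_plate below 0.015 m); the arm keeps its last pose, push and grip.
It fails at once if a bystander (bottle, jar, marker, tape, screwdriver, beaker) is moved more than 30 mm (distance of any of amber_bottle, white_bottle, marker, tape_roll, screwdriver, beaker from where it was at the start of the episode above 0.03 m).
It fails at once if a cell is dropped or thrown (moves faster than 0.35 m/s outside the fingers) ((linear speed of cell_p above 0.35 m/s and contact force between the fingers and cell_p below 0.01 N) or (linear speed of cell_q above 0.35 m/s and contact force between the fingers and cell_q below 0.01 N)).
It also fails if it takes over 72 s, if anything falls off the work surface, if the arm or the gripper's body presses on something with over 40 N, if the wrist force passes 120 N, or if a joint passes its speed limit or range.

## Robot

A 6-joint arm with a two-finger parallel gripper is mounted at the origin on the work surface. World frame = base frame: x ahead of the robot, y to its left, z up, the work surface at z = 0. Lengths are in m, angles in degrees, forces in N, time in s.
With the tool pointing down it reaches from about 0.25 to 0.725 m from the base axis. Payload 9.7 kg.
Tool frame: the origin (TCP) lies midway between the tips of the shut fingers; the grasp point (between the pads) lies 19 mm behind it (bot.pinch_z is the distance from the TCP to the grasp point, in m); z points along the fingers, y is the line along which they close (so a half turn about z gives the same grasp; the last joint's range is limited). The gripper opens to 85 mm and grips with 20 to 120 N. Pads are 22 mm wide; open, the fingers measure 114 mm over their backs; the gripper's body (76 mm by 85 mm) begins 54 mm behind the grasp point. The pads swing forward as they close: fully open they stand 13 mm farther back than shut.
Start: joints at [63.942, 4.979, 10.078, 95.1, 0, 90], TCP at [0.242, 0.494, 0.231] pointing down, gripper open.
Joint ranges: [-179.16, 179.16], [-48.56, 103.87], [-65.8, 70.77], [-126.05, 130.52], [-82.76, 87.17], [-180, 180]. Speed limits (degrees/s): [127.2, 127.2, 147.25, 180, 180, 180].

## Interface

Orientations are given as [roll, pitch, yaw] about the fixed x, y, z axes, in that order (R = Rz(yaw) Ry(pitch) Rx(roll)).
In Python, from workcell import sensors, camera, ticket, bot gives the robot as it stands.
- The arm moves only by the shell command python3 -m handwheel 'ROWS' [FORCE]. ROWS is a JSON object of lists of equal length, an entry for each row: "gripper": the opening, from -1 (shut) to 1 (fully open); "slide": the shift along the tool's x, y, z in mm, a list of three; "yaw": the turn about the tool's z in rad. A call has 1 to 8 rows; each row shifts and turns the commanded pose from where the row before left it, along the tool's axes as they then stand; what a row does not reach is not made up. A row lasts 1/12 s, in which the tool goes at most 41.7 mm and 7.16 degrees, less where a joint would pass 70% of its speed; a pose out of reach is approached as far as the arm can. A call is refused whole if a number of a shift passes 41.7 or a number of a turn 0.125, either way. A call with a gripper value outside its range is refused whole. The fingers move at their own pace and stop on an object; FORCE is the grip in N (left out, the last holds). Time passes only in rows, so rows that do not move let the fingers close. It gives the time, the measured TCP pose, the force, the opening and the grip force at its end, in the units of the state.
- sensors.get_obs(): the state, without advancing time (a new reading comes with each control period).
- camera(name): name is "scene" or "top" or "wrist"; returns a dict with "img" (400x640x3 uint8, red, green, blue), "fx", "fy", "cx", "cy" (pixels), "R" (3x3) and "t" (3): a world point X has camera coordinates R X + t. Camera axes: x right, y down, z forward; pixel columns grow to the right and rows downward; lengths in m; the calibration is good to about 2 mm. A picture is of the moment at which its call begins. There is no depth.
- ticket.job_done(): hands the job in; it is judged then, once.
The state is a dict: "time": time; "q": joint angles; "qd": joint speeds; "joint_efforts": joint torques, N m; "ee_pos": TCP position; "tcp_rot": TCP orientation; "wrist_force": force on the tool from outside, world axes, zero at the start; "torque": the same for the moment, N m; "opening": finger opening in m; "grasp_force": force on a finger pad.
Only numpy, scipy, OpenCV 4.12 (cv2) and the standard library are available. Lean on these libraries where they do the work, as an engineer would, in place of code of your own. Each camera call takes 0.05 s, during which the arm holds its last target. There are 200 camera calls.

## Working session

There is one attempt and no reset: what is moved stays moved. The work goes in short steps, Python scripts to look and compute and a shell command to move; the robot and the scene stay as the last step left them, time stands still between calls to the robot, and variables do not carry over. Pictures are saved under pics/ and viewed, at most 10 in all, crops included, and the job is handed in when it is done.

```bash
mkdir -p pics; ls
python3 - <<'E'
from workcell import sensors,camera,bot
import cv2
print(sensors.get_obs())
for n in("scene","top"):
    c=camera(n);cv2.imwrite(f"pics/{n}0.png",c["img"][:,:,::-1]);print(n,c["fx"],c["cx"],c["cy"],c["R"],c["t"])
E
```

```text
pics
{'time': 0.0, 'q': array([ 6.39432295e+01,  5.00930467e+00,  1.00329951e+01,  9.51004918e+01,
       -4.69917262e-05,  9.00001951e+01]), 'qd': array([ 0.00271101, -0.01324875,  0.05121154,  0.00171188, -0.02139262,
        0.10417386]), 'joint_efforts': array([ 3.91399866e-03, -5.20391071e+01,  4.64793599e+01,  1.67083705e-02,
        2.33581732e-04,  6.83754067e-07]), 'ee_pos': array([0.24148532, 0.49387516, 0.23058724]), 'tcp_rot': array([-1.79923199e+02,  4.72532408e-05,  1.53943034e+02]), 'wrist_force': array([ 0.13373617, -0.09413883,  0.63986928]), 'torque': array([-0.04953397,  0.02335474, -0.01506851]), 'grasp_force': 0.0, 'opening': 0.0852824096344204}
scene 439.0243628568285 324.7642043363213 193.28593505863208 [[-0.33295848  0.94274303 -0.01934512]
 [ 0.61761168  0.20253406 -0.75995774]
 [-0.71252682 -0.26498214 -0.64968454]] [ 0.18720925 -0.33089276  1.33015416]
top 441.3230600865399 312.35576427191023 194.62553741134843 [[-0.02580732 -0.9995941   0.01206736]
 [-0.99064966  0.02395496 -0.13431087]
 [ 0.13396728 -0.01542073 -0.99086577]] [0.00823398 0.56956138 0.82373816]
```

View pics/scene0.png

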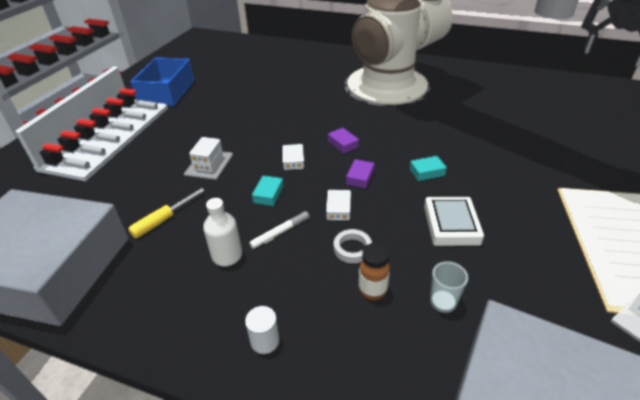

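View pics/top0.png

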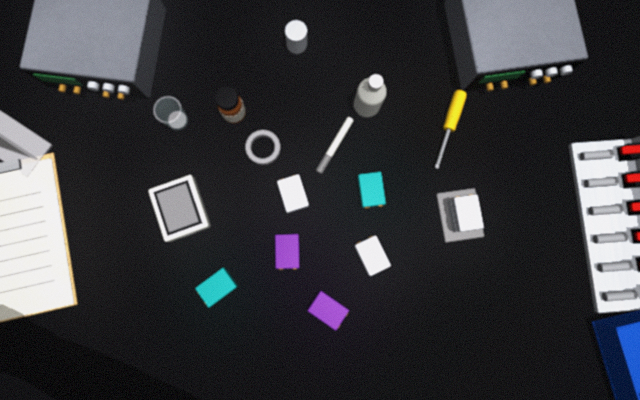

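Scene: the white cells are at (293,157) and (339,204), the pile at (207,155) and the reader at (453,220). Top: the cells are at (293,193) and (373,256), the pile at (467,212) and the reader at (179,208). Next I enlarge these areas to read the corners.

Run:
```python
import cv2,numpy as np
T=cv2.imread("pics/top0.png");S=cv2.imread("pics/scene0.png")
def cr(I,x,y,w=66,h=50): 
    return cv2.resize(I[y-h//2:y+h//2,x-w//2:x+w//2],None,fx=4,fy=4,interpolation=cv2.INTER_CUBIC)
a=np.hstack([cr(T,293,193),cr(T,373,256),cr(T,463,214)])
b=np.hstack([cr(S,339,204),cr(S,293,157),cr(S,207,157)])
c=np.hstack([cr(T,179,208,99,70),cr(S,453,220,99,70)])
cc=np.vstack([a,b]);o=np.zeros((680,792,3),np.uint8);o[:400]=cc;o[400:680,:792]=c
cv2.imwrite("pics/crop0.png",o[:600]) if 0 else cv2.imwrite("pics/crop0.png",cv2.resize(o,None,fx=.882,fy=.882))
cv2.imwrite("pics/crop0.png",cc)
```

```text
Traceback (most recent call last):
ValueError: could not broadcast input array from shape (280,784,3) into shape (280,792,3)
```

Run:
```python
import cv2,numpy as np
T=cv2.imread("pics/top0.png");S=cv2.imread("pics/scene0.png")
def cr(I,x,y,w=66,h=50): 
    return cv2.resize(I[y-h//2:y+h//2,x-w//2:x+w//2],None,fx=4,fy=4,interpolation=cv2.INTER_CUBIC)
a=np.hstack([cr(T,293,193),cr(T,373,256),cr(T,463,214)])
b=np.hstack([cr(S,339,204),cr(S,293,157),cr(S,207,157)])
cv2.imwrite("pics/crop0.png",np.vstack([a,b]))
```

```text
(no output)
```

View pics/crop0.png

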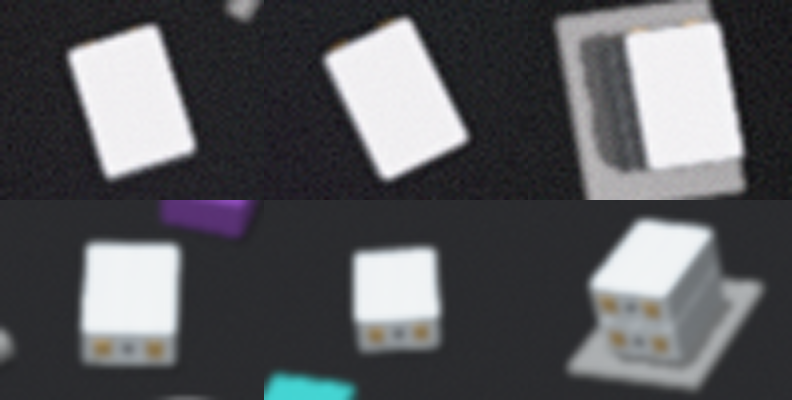

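The crop shows the sharp corners of all three top faces, with the terminals at the +x ends. I triangulate them.

```bash
cat > h.py <<'E'
import numpy as np,cv2
def P(c): return np.array([[c["fx"],0,c["cx"]],[0,c["fy"],c["cy"]],[0,0,1]])@np.hstack([c["R"],np.array(c["t"]).reshape(3,1)])
def tri(c1,u1,c2,u2):
    X=cv2.triangulatePoints(P(c1),P(c2),np.array(u1,float).T,np.array(u2,float).T);return (X[:3]/X[3]).T
def plane(c,u,z):
    u=np.array(u,float);d=np.c_[(u[:,0]-c["cx"])/c["fx"],(u[:,1]-c["cy"])/c["fy"],np.ones(len(u))]@c["R"]
    o=-c["R"].T@c["t"];return o+d*((z-o[2])/d[:,2])[:,None]
def rect(X):  # corners FL(+x+y) FR(+x-y) BR BL
    a=(X[0]+X[1]-X[2]-X[3])/2;b=(X[0]+X[3]-X[1]-X[2])/2
    return "c",X.mean(0).round(4),"L W",np.linalg.norm(a).round(4),np.linalg.norm(b).round(4),"yaw",np.degrees(np.arctan2(a[1],a[0])).round(1),np.degrees(np.arctan2(-b[0],b[1])).round(1)
E
python3 - <<'E'
from h import *
from workcell import camera
T,S=camera("top"),camera("scene")
def f(u,col,cx,cy,row=0): u=np.array(u,float)-[264*col,200*row]; return (u+.5)/4-.5+[cx-33,cy-25]
for n,t,s in [("A",f([(69,50),(157,26),(195,152),(108,180)],0,293,193),f([(177,333),(82,333),(86,242),(180,243)],0,339,204,1)),
 ("B",f([(325,58),(410,18),(468,138),(388,180)],1,373,256),f([(440,319),(357,321),(354,252),(436,247)],1,293,157,1)),
 ("pile",f([(627,30),(718,24),(743,157),(648,168)],2,463,214),f([(663,300),(590,285),(640,219),(714,231)],2,207,157,1)),
 ("reader",[(149,187),(194,175),(209,232),(163,241)],[(482,240),(433,243),(427,200),(473,198)])]:
    X=tri(T,t,S,s);print(n,*rect(X));z={"A":.024,"B":.024,"pile":.054,"reader":.03}[n];print("  top",*rect(plane(T,t,z)));print("  scene",*rect(plane(S,s,z)))
E
```

```text
A c [0.5756 0.0337 0.0227] L W 0.0674 0.0468 yaw 16.0 15.7
  top c [0.5756 0.0328 0.024 ] L W 0.067 0.0453 yaw 15.4 15.3
  scene c [0.5767 0.0351 0.024 ] L W 0.0696 0.0481 yaw 16.6 17.7
B c [ 0.4489 -0.1204  0.0227] L W 0.0651 0.0467 yaw 24.1 24.3
  top c [ 0.4494 -0.1217  0.024 ] L W 0.0651 0.0453 yaw 24.5 24.5
  scene c [ 0.4502 -0.1182  0.024 ] L W 0.0714 0.0481 yaw 24.2 22.2
pile c [ 0.5259 -0.3035  0.053 ] L W 0.0657 0.0452 yaw 5.0 4.0
  top c [ 0.5262 -0.3042  0.054 ] L W 0.0656 0.0451 yaw 5.5 3.8
  scene c [ 0.5271 -0.3013  0.054 ] L W 0.0688 0.0474 yaw 7.0 1.4
reader c [0.5512 0.2614 0.0153] L W 0.1163 0.0894 yaw 14.9 13.2
  top c [0.5496 0.256  0.03  ] L W 0.1139 0.0903 yaw 15.2 11.8
  scene c [0.5663 0.2627 0.03  ] L W 0.1167 0.0914 yaw 13.8 22.5
```

Triangulated heights are 22.7 mm for the cells and 53 mm for the pile, and the sizes are right. Next I test the yaw sign and wrist joint.

```bash
python3 -m handwheel '{"gripper":[1],"slide":[[0,0,0]],"yaw":[-0.12]}' 40; python3 -c "
from workcell import sensors,bot
o=sensors.get_obs();print(o['q'],o['tcp_rot'],o['wrist_force']);print([a for a in dir(bot) if a[0]!='_'],bot.pinch_z)"
```

```text
time: 0.28
ee_pos: [0.2416, 0.494, 0.231]
tcp_rot: [-180.0, -0.0, 160.7]
wrist_force: [-1.2, 0.9, -0.6]
opening: 0.0856
grasp_force: 0.0
[6.39418613e+01 4.99381227e+00 1.00607084e+01 9.50992290e+01
 6.38961331e-04 8.32339586e+01] [-1.79967968e+02 -4.44382363e-03  1.60707901e+02] [-1.15299395  0.89357312 -0.56535152]
['PlanningError', 'pinch_z'] 0.0187
```

```bash
cat > d.py <<'E'
import sys,numpy as np
from workcell import sensors
o=sensors.get_obs();x,y,z,w=map(float,sys.argv[1:5])
a=np.radians(o["tcp_rot"][2]);d=np.array([x,y,z])-o["ee_pos"]
b=np.radians(w);dy=(np.degrees(a-b)+90)%180-90
f=lambda t:np.round([1e3*(d[0]*np.cos(t)+d[1]*np.sin(t)),1e3*(d[0]*np.sin(t)-d[1]*np.cos(t)),-1e3*d[2]],1)
print("t",o["time"],"yaw first rad",np.radians(dy).round(3),"slide now",f(a),"slide after turn",f(a-np.radians(dy)),"q6",o["q"][5].round(0),"F",o["wrist_force"].round(2))
E
python3 -m handwheel '{"gripper":[1,1,1,1,1],"slide":[[0,0,0],[0,0,0],[0,0,0],[0,0,0],[0,0,0]],"yaw":[-0.122,-0.122,-0.122,-0.122,-0.121]}' | tail -4; python3 d.py .5755 .033 .12 15.6
```

```text
tcp_rot: [-180.0, -0.0, -163.9]
wrist_force: [0.4, 0.2, 0.6]
opening: 0.0853
grasp_force: 0.0
t 0.7 yaw first rad 0.008 slide now [-193.4 -535.4  111.1] slide after turn [-197.6 -533.8  111.1] q6 48.0 F [0.39 0.18 0.56]
```

```bash
python3 -m handwheel '{"gripper":[1,1,1,1,1,1,1,1],"slide":[[-12,-33,0],[-12,-33,0],[-12,-33,0],[-12,-33,0],[-12,-33,5],[-12,-33,5],[-12,-33,5],[-12,-33,5]],"yaw":[0.008,0,0,0,0,0,0,0]}' | head -2
python3 -m handwheel '{"gripper":[1,1,1,1,1,1,1,1],"slide":[[-12,-33,10],[-12,-33,10],[-12,-33,10],[-12,-33,10],[-12,-33,10],[-12,-33,10],[-12,-33,10],[-12,-33,10]],"yaw":[0,0,0,0,0,0,0,0]}' | head -2
python3 -m handwheel '{"gripper":[1,1],"slide":[[0,0,0],[0,0,0]],"yaw":[0,0]}'; python3 d.py .5755 .033 .0 15.6
python3 - <<'E'
from workcell import camera
import cv2
c=camera("wrist");cv2.imwrite("pics/w1.png",c["img"][:,:,::-1])
E
```

```text
time: 1.37
ee_pos: [0.4045, 0.2632, 0.2111]
time: 2.03
ee_pos: [0.5666, 0.0336, 0.1307]
time: 2.2
ee_pos: [0.566, 0.0338, 0.13]
tcp_rot: [180.0, -0.1, -164.9]
wrist_force: [0.1, 0.4, -0.2]
opening: 0.0854
grasp_force: 0.0
t 2.2 yaw first rad -0.009 slide now [ -9.   -3.3 130. ] slide after turn [ -8.9  -3.3 130. ] q6 -12.0 F [ 0.09  0.39 -0.17]
```

View pics/w1.png

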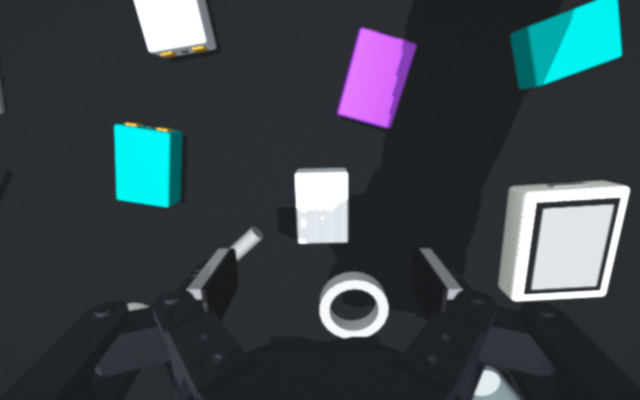

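The wrist view shows cell A at about (321,207), square between the fingers, with nothing where the fingers will come down. The reader's glass has corners near (541,203), (618,198), (603,289) and (530,290). I check both positions.

```bash
python3 - <<'E'
from h import *
from workcell import camera
c=camera("wrist")
print(rect(plane(c,[(299,243),(349,242),(348,171),(295,172)],.024)))
G=plane(c,[(541,203),(618,198),(603,289),(530,290)],.03);print(G.mean(0),[np.linalg.norm(G[i]-G[i-1]).round(3) for i in range(4)])
E
python3 -m handwheel '{"gripper":[1,1,1,1,1,1],"slide":[[-9,-3,20],[0,0,25],[0,0,25],[0,0,20],[0,0,20],[0,0,10]],"yaw":[-0.009,0,0,0,0,0]}' | head -2;python3 -m handwheel '{"gripper":[1,1],"slide":[[0,0,6],[0,0,0]],"yaw":[0,0]}'; python3 d.py .5755 .033 .002 15.6
```

```text
('c', array([0.5748, 0.0372, 0.024 ]), 'L W', np.float64(0.0661), np.float64(0.0456), 'yaw', np.float64(17.1), np.float64(-163.7))
[0.54942394 0.26367489 0.03      ] [np.float64(0.086), np.float64(0.065), np.float64(0.09), np.float64(0.069)]
time: 2.8
ee_pos: [0.574, 0.0361, 0.0095]
time: 2.97
ee_pos: [0.5749, 0.0355, 0.0049]
tcp_rot: [180.0, -0.0, -164.2]
wrist_force: [-1.0, 0.1, -0.9]
opening: 0.0857
grasp_force: 0.0
t 2.9667 yaw first rad 0.004 slide now [ 0.1 -2.6  2.9] slide after turn [ 0.1 -2.6  2.9] q6 -12.0 F [-1.    0.06 -0.92]
```

```bash
python3 -m handwheel '{"gripper":[0.4,0.2,0.1,-0.2,-0.5,-0.5,-0.5,-0.5],"slide":[[0,0,3],[0,0,0],[0,0,0],[0,0,0],[0,0,0],[0,0,0],[0,0,0],[0,0,0]],"yaw":[0,0,0,0,0,0,0,0]}' 30; python3 -m handwheel '{"gripper":[-0.5,-0.5,-0.5,-0.5,-0.5,-0.5],"slide":[[0,0,-5],[0,0,-10],[0,0,-15],[0,0,-15],[0,0,0],[0,0,0]],"yaw":[0,0,0,0,0,0]}'; for i in 1 2 3 4 5 6; do python3 -m handwheel '{"gripper":[-0.5],"slide":[[0,0,0]],"yaw":[0]}' | grep -E "wrist|grasp"; done; python3 -c "
from workcell import sensors
print(sensors.get_obs()['joint_efforts'])"
```

```text
time: 3.63
ee_pos: [0.5761, 0.0349, 0.0034]
tcp_rot: [-180.0, 0.1, -164.2]
wrist_force: [-0.7, 1.0, 6.5]
opening: 0.0455
grasp_force: 32.1
time: 4.13
ee_pos: [0.5761, 0.0348, 0.0483]
tcp_rot: [-180.0, 0.1, -164.2]
wrist_force: [0.4, 0.0, -1.3]
opening: 0.0454
grasp_force: 31.3
wrist_force: [0.6, 0.0, -1.1]
grasp_force: 31.3
wrist_force: [0.0, 0.1, -1.2]
grasp_force: 31.3
wrist_force: [0.3, 0.4, -0.0]
grasp_force: 31.3
wrist_force: [0.3, -0.3, -0.1]
grasp_force: 31.3
wrist_force: [-0.1, -0.4, -0.1]
grasp_force: 31.3
wrist_force: [-0.5, 0.2, -1.4]
grasp_force: 31.3
[-1.71696116e-03 -5.65186644e+01  4.64905250e+01  6.82933372e-03
 -3.72879822e-04  3.62455683e-05]
```

```bash
cat > f.py <<'E'
from workcell import sensors
o=sensors.get_obs();print(o["wrist_force"][2].round(2),o["joint_efforts"][1:4].round(2),o["ee_pos"].round(4))
E
for i in 1 2 3 4 5 6; do python3 -m handwheel '{"gripper":[-0.5],"slide":[[0,0,0]],"yaw":[0]}' >/dev/null; python3 f.py; done
python3 -m handwheel '{"gripper":[-0.5,-0.5,-0.5,-0.5,-0.5,-0.5,-0.5],"slide":[[0,0,15],[0,0,15],[0,0,8],[0,0,3],[0,0,2],[0,0,1.5],[0,0,0]],"yaw":[0,0,0,0,0,0,0]}'
```

```text
-0.86 [-56.52  46.51   0.  ] [0.5754 0.0348 0.0471]
-0.32 [-56.54  46.54   0.  ] [0.5754 0.0348 0.0472]
-0.75 [-56.56  46.56   0.  ] [0.5755 0.0348 0.0473]
0.41 [-56.58  46.57   0.  ] [0.5755 0.0348 0.0473]
-1.8 [-56.59  46.58   0.  ] [0.5755 0.0348 0.0473]
-0.76 [-56.6   46.59   0.  ] [0.5754 0.0348 0.0473]
time: 5.72
ee_pos: [0.5758, 0.0349, 0.0036]
tcp_rot: [-180.0, 0.0, -164.2]
wrist_force: [0.5, 0.3, -1.4]
opening: 0.0454
grasp_force: 31.4
```

```bash
python3 -m handwheel '{"gripper":[-0.5,-0.5],"slide":[[0,0,0.8],[0,0,0]],"yaw":[0,0]}' | grep -E "ee|wrist";
python3 -m handwheel '{"gripper":[0.2,0.3,0.5,0.7,1,1,1,1],"slide":[[0,0,0],[0,0,0],[0,0,0],[0,0,0],[0,0,0],[0,0,0],[0,0,0],[0,0,0]],"yaw":[0,0,0,0,0,0,0,0]}'; python3 -m handwheel '{"gripper":[1,1,1,1,1,1],"slide":[[0,0,-15],[0,0,-15],[0,0,-14],[0,0,0],[0,0,0],[0,0,0]],"yaw":[0,0,0,0,0,0]}' >/dev/null; python3 f.py;  for i in 1 2 3 4 5 ; do python3 -m handwheel '{"gripper":[1],"slide":[[0,0,0]],"yaw":[0]}' >/dev/null; python3 f.py; done; python3 d.py .4492 -.1205 .11 24.3
```

```text
ee_pos: [0.576, 0.0349, 0.0034]
wrist_force: [-3.2, -0.1, 6.0]
time: 6.55
ee_pos: [0.5754, 0.0349, 0.0019]
tcp_rot: [180.0, -0.0, -164.2]
wrist_force: [-0.4, -0.1, -0.5]
opening: 0.0854
grasp_force: 0.0
-0.95 [-57.34  47.27  -0.  ] [0.5751 0.0348 0.0452]
0.35 [-5.677e+01  4.665e+01 -1.000e-02] [0.5748 0.0348 0.0448]
-0.43 [-56.41  46.29   0.  ] [0.5749 0.0348 0.045 ]
-0.69 [-5.622e+01  4.613e+01  1.000e-02] [0.5751 0.0348 0.0452]
0.32 [-5.613e+01  4.609e+01  1.000e-02] [0.5752 0.0348 0.0455]
0.55 [-56.12  46.1    0.  ] [0.5753 0.0348 0.0457]
t 7.4667 yaw first rad -0.149 slide now [ 163.6 -115.2  -64.3] slide after turn [178.9 -89.7 -64.3] q6 -12.0 F [ 0.49 -0.26  0.55]
```

```bash
python3 -m handwheel '{"gripper":[1,1],"slide":[[0,0,-32],[0,0,-32]],"yaw":[-0.075,-0.074]}' | head -2
python3 -m handwheel '{"gripper":[1,1,1,1,1,1,1,1],"slide":[[22,-11,0],[22,-11,0],[22,-11,0],[22,-11,0],[22,-11,0],[22,-11,0],[22,-11,0],[22,-11,0]],"yaw":[0,0,0,0,0,0,0,0]}' | head -1
python3 -m handwheel '{"gripper":[1,1],"slide":[[0,0,0],[0,0,0]],"yaw":[0,0]}' | head -1; python3 d.py .4492 -.1205 .007 24.3
```

```text
time: 7.63
ee_pos: [0.574, 0.0347, 0.1087]
time: 8.3
time: 8.47
t 8.4667 yaw first rad -0.002 slide now [  2.4  -1.1 103.2] slide after turn [  2.4  -1.1 103.2] q6 -39.0 F [0.73 0.66 0.08]
```

```bash
python3 -m handwheel '{"gripper":[1,1,1,1,1,1,1],"slide":[[2,-1,20],[0,0,25],[0,0,25],[0,0,20],[0,0,10],[0,0,3],[0,0,0]],"yaw":[0,0,0,0,0,0,0]}' | head -2
python3 -m handwheel '{"gripper":[0.4,0.2,0.1,-0.2,-0.5,-0.5,-0.5,-0.5],"slide":[[0,0,0],[0,0,0],[0,0,0],[0,0,0],[0,0,0],[0,0,0],[0,0,0],[0,0,0]],"yaw":[0,0,0,0,0,0,0,0]}' 30; python3 -m handwheel '{"gripper":[-0.5,-0.5,-0.5,-0.5,-0.5,-0.5],"slide":[[0,0,-5],[0,0,-10],[0,0,-15],[0,0,-15],[0,0,0],[0,0,0]],"yaw":[0,0,0,0,0,0]}'; for i in 1 2 3 4 5 6 7 8; do python3 -m handwheel '{"gripper":[-0.5],"slide":[[0,0,0]],"yaw":[0]}' >/dev/null; python3 f.py; done
```

```text
time: 9.05
ee_pos: [0.45, -0.1191, 0.0068]
time: 9.72
ee_pos: [0.4505, -0.1197, 0.0082]
tcp_rot: [-179.9, 0.1, -155.7]
wrist_force: [-0.6, -0.3, 6.5]
opening: 0.0452
grasp_force: 31.2
time: 10.22
ee_pos: [0.4504, -0.1197, 0.0528]
tcp_rot: [-179.9, 0.1, -155.7]
wrist_force: [0.1, 0.0, -2.5]
opening: 0.0453
grasp_force: 31.7
-3.08 [-4.142e+01  4.861e+01  1.000e-02] [ 0.4496 -0.1195  0.0515]
-2.47 [-40.97  47.98  -0.  ] [ 0.4493 -0.1194  0.051 ]
-2.28 [-4.068e+01  4.760e+01  1.000e-02] [ 0.4493 -0.1194  0.0511]
-2.64 [-4.052e+01  4.744e+01  1.000e-02] [ 0.4495 -0.1194  0.0513]
-2.31 [-4.044e+01  4.738e+01  1.000e-02] [ 0.4496 -0.1195  0.0516]
-1.9 [-4.042e+01  4.738e+01  1.000e-02] [ 0.4497 -0.1195  0.0517]
-2.61 [-4.042e+01  4.741e+01  1.000e-02] [ 0.4498 -0.1195  0.0519]
-1.31 [-40.43  47.43   0.  ] [ 0.4498 -0.1195  0.0519]
```

B weighs about 2.3 N and A about 0.7 N, so B is the live cell. I put B down gently, then go to A.

```bash
python3 -m handwheel '{"gripper":[-0.5,-0.5,-0.5,-0.5,-0.5,-0.5,-0.5],"slide":[[0,0,15],[0,0,15],[0,0,8],[0,0,3],[0,0,2],[0,0,1.5],[0,0,0.8]],"yaw":[0,0,0,0,0,0,0]}' | grep -E "ee|wrist"
python3 -m handwheel '{"gripper":[-0.5,-0.5,0.2,0.3,0.5,0.7,1,1],"slide":[[0,0,0],[0,0,0],[0,0,0],[0,0,0],[0,0,0],[0,0,0],[0,0,0],[0,0,0]],"yaw":[0,0,0,0,0,0,0,0]}'
python3 -m handwheel '{"gripper":[1,1,1,1,1,1],"slide":[[0,0,0],[0,0,-15],[0,0,-30],[0,0,-30],[0,0,-25],[0,0,0]],"yaw":[0,0,0,0,0.074,0.075]}' |head -2;  python3 d.py .576 .035 .008 15.8
```

```text
ee_pos: [0.45, -0.1196, 0.0081]
wrist_force: [-8.7, 1.9, 15.1]
time: 12.13
ee_pos: [0.4499, -0.1196, 0.0067]
tcp_rot: [-180.0, 0.0, -155.7]
wrist_force: [-0.7, 0.2, 0.2]
opening: 0.0854
grasp_force: 0.0
time: 12.63
ee_pos: [0.452, -0.1201, 0.1119]
t 12.6333 yaw first rad -0.004 slide now [-161.2  116.1  103.9] slide after turn [-161.6  115.5  103.9] q6 -30.0 F [-0.13  0.07  0.72]
```

```bash
python3 -m handwheel '{"gripper":[1,1,1,1,1,1,1,1],"slide":[[-20,14.5,0],[-20,14.5,0],[-20,14.5,0],[-20,14.5,0],[-20,14.5,0],[-20,14.5,0],[-20,14.5,0],[-20,14.5,0]],"yaw":[0,0,0,0,0,0,0,0]}' | head -1
python3 -m handwheel '{"gripper":[1,1],"slide":[[0,0,0],[0,0,0]],"yaw":[0,0]}' | head -1; python3 d.py .576 .035 .008 15.8
python3 - <<'E'
from workcell import camera
from h import *
c=camera("wrist");g=cv2.cvtColor(c["img"],cv2.COLOR_RGB2GRAY)
cv2.imwrite("pics/w2.png",c["img"][:,:,::-1])
m=(g>130).astype(np.uint8)
for k in cv2.findContours(m,0,2)[0]:
    if cv2.contourArea(k)>1500: print(cv2.boundingRect(k),cv2.minAreaRect(k))
E
```

```text
time: 13.3
time: 13.47
t 13.4667 yaw first rad 0.001 slide now [-3.  -2.3 98.1] slide after turn [-3.  -2.3 98.1] q6 -12.0 F [ 0.39 -0.32 -0.46]
(316, 280, 76, 62) ((353.3111267089844, 310.1767578125), (60.700313568115234, 75.17839813232422), 88.8982925415039)
(548, 208, 92, 93) ((594.4830322265625, 254.09054565429688), (75.68115997314453, 107.01020812988281), 10.619654655456543)
(512, 183, 128, 121) ((556.5000610351562, 221.50003051757812), (87.68124389648438, 168.29141235351562), 45.0)
(291, 165, 60, 82) ((320.5, 205.5), (81.0, 59.0), 90.0)
(90, 110, 62, 95) ((120.0091552734375, 156.91421508789062), (61.38313293457031, 93.37922668457031), 0.8951737284660339)
(340, 7, 74, 111) ((379.0, 61.99999237060547), (54.440101623535156, 100.44025421142578), 15.751173973083496)
(569, 0, 71, 73) ((604.0, 36.0), (72.0, 70.0), 90.0)
(118, 0, 76, 35) ((155.5, 17.0), (34.0, 75.0), 90.0)
```

```bash
python3 -m handwheel '{"gripper":[1,1,1,1,1,1,1],"slide":[[-3,-2.3,20],[0,0,25],[0,0,25],[0,0,18],[0,0,8],[0,0,2],[0,0,0]],"yaw":[0,0,0,0,0,0,0]}' | head -2
python3 -m handwheel '{"gripper":[0.4,0.2,0.1,-0.2,-0.5,-0.5,-0.5,-0.5],"slide":[[0,0,0],[0,0,0],[0,0,0],[0,0,0],[0,0,0],[0,0,0],[0,0,0],[0,0,0]],"yaw":[0,0,0,0,0,0,0,0]}' 30; python3 -m handwheel '{"gripper":[-0.5,-0.5,-0.5,-0.5,-0.5,-0.5],"slide":[[0,0,-5],[0,0,-20],[0,0,-30],[0,0,-40],[0,0,-40],[0,0,0]],"yaw":[0,0,0,0,0.1,0.085]}'; python3 d.py .526 -.3035 .14 5
```

```text
time: 14.1
ee_pos: [0.5756, 0.0336, 0.009]
time: 14.77
ee_pos: [0.5765, 0.0341, 0.0099]
tcp_rot: [-180.0, 0.1, -164.2]
wrist_force: [-1.0, -1.3, 6.6]
opening: 0.045
grasp_force: 31.5
time: 15.27
ee_pos: [0.5784, 0.0344, 0.1526]
tcp_rot: [-180.0, 0.6, -175.1]
wrist_force: [0.9, 0.0, 0.4]
opening: 0.0453
grasp_force: 31.0
t 15.2667 yaw first rad -0.001 slide now [  81.2 -332.2   12.6] slide after turn [  81.7 -332.    12.6] q6 -2.0 F [0.87 0.05 0.44]
```

```bash
python3 -m handwheel '{"gripper":[-0.5,-0.5,-0.5,-0.5,-0.5,-0.5,-0.5,-0.5],"slide":[[0,-30,0],[0,-33,0],[0,-33,0],[0,-33,0],[0,-33,0],[0,-33,0],[0,-33,0],[0,-33,0]],"yaw":[0,0,0,0,0,0,0,0]}' | head -1
python3 -m handwheel '{"gripper":[-0.5,-0.5,-0.5,-0.5,-0.5],"slide":[[0,-33,0],[0,-28,0],[0,-10,0],[0,0,0],[0,0,0]],"yaw":[0,0,0,0,0]}' ; python3 d.py .526 -.3035 .14 5
python3 - <<'E'
from workcell import camera
import cv2,pickle
c=camera("wrist");cv2.imwrite("pics/w3.png",c["img"][:,:,::-1]);pickle.dump(c,open("w3.pkl","wb"))
E
```

```text
time: 15.93
time: 16.35
ee_pos: [0.6056, -0.2963, 0.1434]
tcp_rot: [180.0, -0.0, -174.9]
wrist_force: [0.6, 1.1, -0.7]
opening: 0.0454
grasp_force: 31.1
t 16.35 yaw first rad 0.002 slide now [79.9 -0.1  3.4] slide after turn [79.9 -0.3  3.4] q6 -31.0 F [ 0.57  1.11 -0.72]
```

View pics/w3.png

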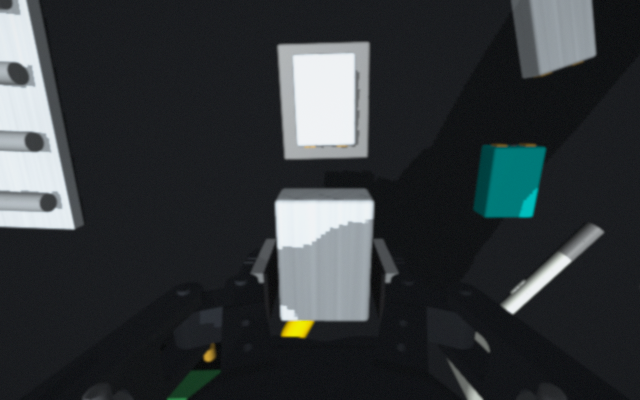

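Picture: the pile's top face has corners (293,56), (353,53), (356,144) and (297,147). The held cell's top face has corners of about (276,202), (374,201), (370,320) and (281,321), and it sits square in the fingers. I check the relative pose.

Run:
```python
from h import *
import pickle
c=pickle.load(open("w3.pkl","rb"))
im=cv2.cvtColor(c["img"],cv2.COLOR_RGB2BGR)
k=lambda a,b,x,y:cv2.resize(im[b:b+y,a:a+x],None,fx=4,fy=4,interpolation=cv2.INTER_CUBIC)
cv2.imwrite("pics/c3.png",np.hstack([k(270,30,100,150),k(270,180,100,150)]))
print(rect(plane(c,[(297,147),(356,144),(353,53),(293,56)],.054)))
print(rect(plane(c,[(281,321),(370,320),(374,201),(276,202)],.1577)))
```

```text
('c', array([ 0.526 , -0.3019,  0.054 ]), 'L W', np.float64(0.0644), np.float64(0.0444), 'yaw', np.float64(7.5), np.float64(-172.1))
('c', array([ 0.6042, -0.295 ,  0.1577]), 'L W', np.float64(0.0636), np.float64(0.0449), 'yaw', np.float64(5.4), np.float64(-174.2))
```

View pics/c3.png

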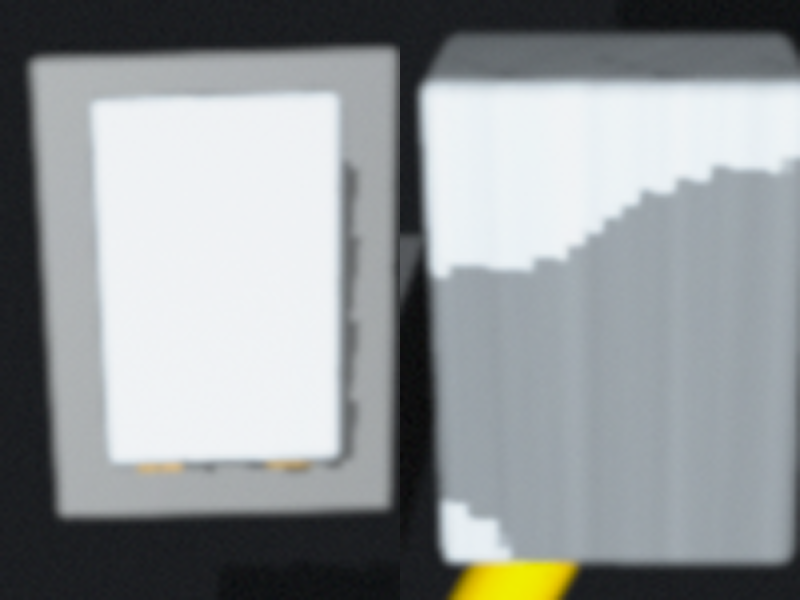

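Run:
```python
from h import *
import pickle
c=pickle.load(open("w3.pkl","rb"))
print(rect(plane(c,[(297,145.6),(355.6,144.3),(355,53),(292.4,54.4)],.054)))
print(rect(plane(c,[(280.3,321),(369,320.4),(373.5,200),(275,201)],.1577)))
```

```text
('c', array([ 0.5256, -0.3018,  0.054 ]), 'L W', np.float64(0.0645), np.float64(0.0451), 'yaw', np.float64(6.9), np.float64(-173.6))
('c', array([ 0.6041, -0.2954,  0.1577]), 'L W', np.float64(0.0642), np.float64(0.0449), 'yaw', np.float64(5.4), np.float64(-174.4))
```

```bash
python3 -m handwheel '{"gripper":[-0.5,-0.5,-0.5,-0.5,-0.5,-0.5],"slide":[[20,0,0],[20,0,0],[20,0,0],[15,0,0],[4,0,0],[0,0,0]],"yaw":[-0.008,0,0,0,0,0]}' >/dev/null;python3 -m handwheel '{"gripper":[-0.5,-0.5,-0.5,-0.5],"slide":[[0,0,15],[0,0,15],[0,0,15],[0,0,0]],"yaw":[0,0,0,0]}' ; python3 d.py .5266 -.303 .064 5.4
```

```text
time: 17.23
ee_pos: [0.5269, -0.3025, 0.0955]
tcp_rot: [179.9, -0.2, -174.3]
wrist_force: [0.1, 0.1, -1.5]
opening: 0.0451
grasp_force: 31.0
t 17.2333 yaw first rad 0.005 slide now [ 0.3 -0.5 31.5] slide after turn [ 0.3 -0.5 31.5] q6 -36.0 F [ 0.14  0.07 -1.46]
```

```bash
python3 -m handwheel '{"gripper":[-0.5,-0.5,-0.5,-0.5,-0.5,-0.5],"slide":[[0.3,-0.5,10],[0,0,8],[0,0,6],[0,0,3],[0,0,0],[0,0,0]],"yaw":[0,0,0,0,0,0]}' | grep -E "ee|wrist"
for i in 1 2 3; do python3 -m handwheel '{"gripper":[-0.5,-0.5,-0.5],"slide":[[0,0,1],[0,0,0],[0,0,0]],"yaw":[0,0,0]}' | grep -E "ee|wrist"; done; python3 d.py .5266 -.303 .0635 5.4
```

```text
ee_pos: [0.5269, -0.3046, 0.0719]
wrist_force: [0.8, 1.0, 0.3]
ee_pos: [0.527, -0.3047, 0.071]
wrist_force: [0.0, 0.3, -0.9]
ee_pos: [0.5268, -0.3046, 0.0697]
wrist_force: [0.6, -0.9, -0.7]
ee_pos: [0.5268, -0.3045, 0.0686]
wrist_force: [0.3, -0.5, -1.3]
t 18.4833 yaw first rad 0.004 slide now [0.1 1.6 5.1] slide after turn [0.1 1.6 5.1] q6 -36.0 F [ 0.31 -0.48 -1.35]
```

```bash
python3 -m handwheel '{"gripper":[-0.5,-0.5,-0.5,-0.5],"slide":[[0,1.3,1],[0,0,1],[0,0,1],[0,0,0]],"yaw":[0.004,0,0,0]}' | grep -E "ee|wrist"
for i in 1 2 3; do python3 -m handwheel '{"gripper":[-0.5,-0.5,-0.5],"slide":[[0,0,0.6],[0,0,0],[0,0,0]],"yaw":[0,0,0]}' | grep -E "ee|wrist"; done; python3 d.py .5266 -.303 .0635 5.4
```

```text
ee_pos: [0.5266, -0.3032, 0.0654]
wrist_force: [0.3, 0.3, -0.1]
ee_pos: [0.5267, -0.3033, 0.0651]
wrist_force: [0.2, 0.3, -0.6]
ee_pos: [0.5267, -0.3033, 0.0645]
wrist_force: [-0.4, 0.5, -0.9]
ee_pos: [0.5268, -0.3034, 0.064]
wrist_force: [0.6, -0.2, 0.0]
t 19.5667 yaw first rad -0.0 slide now [0.1 0.4 0.5] slide after turn [0.1 0.4 0.5] q6 -35.0 F [ 0.57 -0.24  0.  ]
```

```bash
for i in 1 2 ; do python3 -m handwheel '{"gripper":[-0.5,-0.5,-0.5],"slide":[[0,0,0.4],[0,0,0],[0,0,0]],"yaw":[0,0,0]}' | grep -E "ee|wrist"; python3 -m handwheel '{"gripper":[-0.5],"slide":[[0,0,0]],"yaw":[0]}' | grep -E "ee|wrist"; done
```

```text
ee_pos: [0.5268, -0.3034, 0.064]
wrist_force: [-2.3, 0.3, 5.3]
ee_pos: [0.5268, -0.3034, 0.064]
wrist_force: [-1.8, 1.0, 4.4]
ee_pos: [0.5268, -0.3034, 0.0639]
wrist_force: [-2.8, 1.9, 7.3]
ee_pos: [0.5268, -0.3034, 0.0639]
wrist_force: [-2.5, 1.8, 7.6]
```

Contact is made at 7 N. I back off slightly, release and rise.

```bash
python3 -m handwheel '{"gripper":[-0.5,-0.5,0.15,0.25,0.35,0.5,0.7,0.7],"slide":[[0,0,-0.5],[0,0,0],[0,0,0],[0,0,0],[0,0,0],[0,0,0],[0,0,0],[0,0,0]],"yaw":[0,0,0,0,0,0,0,0]}'; python3 -m handwheel '{"gripper":[0.7,0.8,1,1,1,1,1],"slide":[[0,0,0],[0,0,-10],[0,0,-20],[0,0,-25],[0,0,-25],[0,0,0],[0,0,0]],"yaw":[0,0,0,0,0,0,0]}' | head -2
python3 - <<'E'
from workcell import camera
import cv2,pickle,numpy as np
c=camera("wrist");s=camera("scene");t=camera("top");pickle.dump(c,open("w4.pkl","wb"))
k=lambda I,a,b,x,y:cv2.resize(I[b:b+y,a:a+x,::-1],(400,300),interpolation=cv2.INTER_CUBIC)
cv2.imwrite("pics/w4.png",np.hstack([k(c["img"],220,125,200,150),k(s["img"],157,110,100,75)]))
E
python3 d.py .45 -.1196 .13 24.3
```

```text
time: 20.9
ee_pos: [0.5267, -0.3033, 0.0634]
tcp_rot: [180.0, -0.0, -174.6]
wrist_force: [-0.1, 0.4, -0.2]
opening: 0.0725
grasp_force: 0.0
time: 21.48
ee_pos: [0.5276, -0.3038, 0.146]
t 21.6333 yaw first rad -0.33 slide now [ 58.8 189.9  12.8] slide after turn [ -5.9 198.7  12.8] q6 -35.0 F [0.23 0.05 0.36]
```

View pics/w4.png

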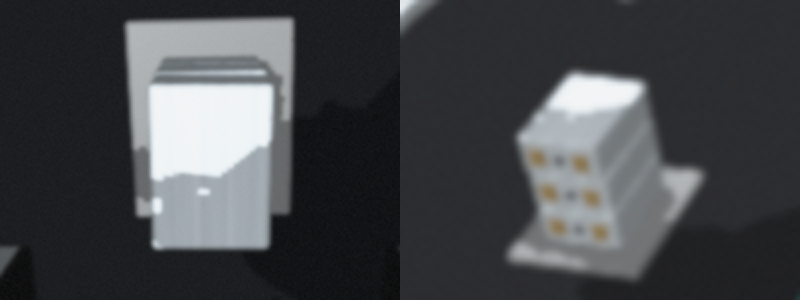

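The wrist view shows the stack upright. A thin strip of the dummy's top face shows behind the stacked cell, so I quantify the offset.

Run:
```python
from h import *
import pickle
c=pickle.load(open("w4.pkl","rb"))
g=cv2.cvtColor(c["img"],cv2.COLOR_RGB2GRAY)
print(g[148:175,300].tolist(), g[148:175,340].tolist());
print(rect(plane(c,[(296.5,248.5),(354,248.5),(356,166.5),(294.8,166.5)],.078)))
for v in range(152,169,1): print(v,plane(c,[(325,v)],.078)[0][:2].round(4),plane(c,[(325,v)],.054)[0][:2].round(4),plane(c,[(325,v)],.03)[0][:2].round(4))
```

```text
[178, 178, 178, 178, 177, 174, 166, 154, 146, 138, 124, 118, 134, 151, 140, 117, 110, 117, 146, 195, 227, 239, 242, 244, 244, 244, 244] [172, 171, 172, 166, 152, 128, 114, 116, 122, 118, 115, 133, 171, 187, 162, 126, 111, 116, 145, 192, 226, 238, 242, 243, 243, 243, 243]
('c', array([ 0.5251, -0.3023,  0.078 ]), 'L W', np.float64(0.0646), np.float64(0.0444), 'yaw', np.float64(5.4), np.float64(-174.6))
152 [ 0.4827 -0.3066] [ 0.4857 -0.3063] [ 0.4888 -0.3059]
153 [ 0.4834 -0.3065] [ 0.4865 -0.3062] [ 0.4896 -0.3059]
154 [ 0.4841 -0.3065] [ 0.4873 -0.3061] [ 0.4905 -0.3058]
155 [ 0.4848 -0.3064] [ 0.4881 -0.306 ] [ 0.4914 -0.3057]
156 [ 0.4855 -0.3063] [ 0.4889 -0.306 ] [ 0.4922 -0.3056]
157 [ 0.4862 -0.3063] [ 0.4897 -0.3059] [ 0.4931 -0.3055]
158 [ 0.487  -0.3062] [ 0.4905 -0.3058] [ 0.494  -0.3054]
159 [ 0.4877 -0.3061] [ 0.4912 -0.3057] [ 0.4948 -0.3054]
160 [ 0.4884 -0.3061] [ 0.492  -0.3057] [ 0.4957 -0.3053]
161 [ 0.4891 -0.306 ] [ 0.4928 -0.3056] [ 0.4966 -0.3052]
162 [ 0.4898 -0.3059] [ 0.4936 -0.3055] [ 0.4975 -0.3051]
163 [ 0.4905 -0.3059] [ 0.4944 -0.3054] [ 0.4983 -0.305 ]
164 [ 0.4912 -0.3058] [ 0.4952 -0.3054] [ 0.4992 -0.3049]
165 [ 0.492  -0.3057] [ 0.496  -0.3053] [ 0.5001 -0.3048]
166 [ 0.4927 -0.3057] [ 0.4968 -0.3052] [ 0.501  -0.3048]
167 [ 0.4934 -0.3056] [ 0.4976 -0.3051] [ 0.5019 -0.3047]
168 [ 0.4941 -0.3055] [ 0.4984 -0.3051] [ 0.5028 -0.3046]
```

The stacked cell is within about 1.5 mm and 1° of the dummy, so it is well placed. Now the heavy cell B.

```bash
python3 -m handwheel '{"gripper":[1,1,1],"slide":[[0,0,0],[0,0,0],[0,0,0]],"yaw":[-0.11,-0.11,-0.11]}' >/dev/null
python3 -m handwheel '{"gripper":[1,1,1,1,1,1,1,1],"slide":[[-0.7,25,0],[-0.7,25,0],[-0.7,25,0],[-0.7,25,0],[-0.7,25,0],[-0.7,25,0],[-0.7,25,0],[-0.7,23,0]],"yaw":[0,0,0,0,0,0,0,0]}' >/dev/null
python3 -m handwheel '{"gripper":[1,1],"slide":[[0,0,0],[0,0,0]],"yaw":[0,0]}'|tail -4; python3 d.py .45 -.1196 .008 24.3
python3 - <<'E'
from workcell import camera
from h import *
c=camera("wrist");g=cv2.cvtColor(c["img"],cv2.COLOR_RGB2GRAY)
for k in cv2.findContours((g>130).astype(np.uint8),0,2)[0]:
    if cv2.contourArea(k)>1500:
        x,y,w,h=cv2.boundingRect(k)
        if 260<x+w/2<380: print((x,y,w,h),cv2.minAreaRect(k),plane(c,[(x+w/2,y+h/2)],.024))
E
```

```text
tcp_rot: [180.0, -0.0, -155.6]
wrist_force: [0.8, -0.9, 0.3]
opening: 0.0858
grasp_force: 0.0
t 22.7167 yaw first rad 0.002 slide now [-2.00e-01  1.00e-01  1.35e+02] slide after turn [-2.00e-01  1.00e-01  1.35e+02] q6 -39.0 F [ 0.78 -0.91  0.25]
(240, 271, 58, 62) ((268.81622314453125, 302.0973205566406), (44.995140075683594, 55.28814697265625), 17.10272979736328) [[ 0.57719198 -0.12297075  0.024     ]]
(298, 155, 53, 72) ((324.0, 190.5), (71.0, 52.0), 90.0) [[ 0.44648557 -0.11981046  0.024     ]]
```

```bash
python3 -m handwheel '{"gripper":[1,1,1,1,1,1,1,1],"slide":[[0,0,25],[0,0,30],[0,0,30],[0,0,25],[0,0,15],[0,0,8],[0,0,2],[0,0,0]],"yaw":[0,0,0,0,0,0,0,0]}' | head -2
python3 -m handwheel '{"gripper":[0.4,0.2,0.1,-0.2,-0.5,-0.5,-0.5,-0.5],"slide":[[0,0,0],[0,0,0],[0,0,0],[0,0,0],[0,0,0],[0,0,0],[0,0,0],[0,0,0]],"yaw":[0,0,0,0,0,0,0,0]}' 40; python3 -m handwheel '{"gripper":[-0.5,-0.5,-0.5,-0.5,-0.5,-0.5,-0.5],"slide":[[0,0,-5],[0,0,-15],[0,0,-25],[0,0,-30],[0,0,-30],[0,0,-26],[0,0,0]],"yaw":[0,0,0,0,0,0,0]}'; python3 d.py .5495 .262 .139 13.5
```

```text
time: 23.43
ee_pos: [0.4504, -0.121, 0.0085]
time: 24.1
ee_pos: [0.451, -0.1206, 0.0097]
tcp_rot: [-179.9, 0.1, -155.7]
wrist_force: [-0.6, 0.4, 5.8]
opening: 0.0451
grasp_force: 41.5
time: 24.68
ee_pos: [0.4522, -0.121, 0.1452]
tcp_rot: [-179.7, 0.3, -155.7]
wrist_force: [0.4, 0.2, -0.9]
opening: 0.0451
grasp_force: 41.8
t 24.6833 yaw first rad 0.189 slide now [-246.4  309.     6.2] slide after turn [-184.   349.7    6.2] q6 -39.0 F [ 0.36  0.18 -0.9 ]
```

```bash
python3 -m handwheel '{"gripper":[-0.5,-0.5,-0.5,-0.5,-0.5,-0.5,-0.5,-0.5],"slide":[[-8,10,0],[-15,19,0],[-16,20,0],[-16,20,0],[-16,20,0],[-16,20,0],[-16,20,0],[-16,20,0]],"yaw":[0,0,0,0,0,0,0,0]}' | head -2
python3 -m handwheel '{"gripper":[-0.5,-0.5,-0.5,-0.5,-0.5,-0.5,-0.5,-0.5],"slide":[[-16,20,0],[-16,20,0],[-16,20,0],[-16,20,0],[-16,20,0],[-16,20,0],[-15,18,0],[-9,11,0]],"yaw":[0,0,0,0,0,0,0,0]}' | head -2
python3 -m handwheel '{"gripper":[-0.5,-0.5,-0.5,-0.5,-0.5],"slide":[[0,0,0],[0,0,0],[0,0,0],[0,0,0],[0,0,0]],"yaw":[0.06,0.06,0.05,0,0]}'; python3 d.py .5495 .262 .139 13.5
```

```text
time: 25.35
ee_pos: [0.4973, 0.0655, 0.1389]
time: 26.02
ee_pos: [0.5454, 0.2514, 0.1385]
time: 26.43
ee_pos: [0.5453, 0.2491, 0.1392]
tcp_rot: [-180.0, -0.0, -165.4]
wrist_force: [1.0, -0.4, -1.8]
opening: 0.0444
grasp_force: 41.7
t 26.4333 yaw first rad 0.02 slide now [-7.3 11.4  0.2] slide after turn [-7.1 11.6  0.2] q6 10.0 F [ 1.01 -0.4  -1.81]
```

```bash
python3 -m handwheel '{"gripper":[-0.5,-0.5,-0.5,-0.5,-0.5,-0.5,-0.5],"slide":[[-3,5,0],[-4,6,0],[0,0,0],[0,0,0],[0,0,0],[0,0,0],[0,0,0]],"yaw":[0,0,0,0,0,0,0]}'; python3 d.py .5495 .262 .139 13.5
python3 - <<'E'
from workcell import camera
import cv2,numpy as np
s=camera("scene");t=camera("top")
k=lambda I,a,b,x,y:cv2.resize(I[b:b+y,a:a+x,::-1],(400,300),interpolation=cv2.INTER_CUBIC)
cv2.imwrite("pics/fin.png",np.vstack([np.hstack([k(s["img"],380,120,160,120),k(t["img"],100,150,160,120)]),np.hstack([k(s["img"],120,80,320,240),k(t["img"],240,80,320,240)])]))
E
```

```text
time: 27.02
ee_pos: [0.5494, 0.2617, 0.1396]
tcp_rot: [-180.0, -0.0, -165.4]
wrist_force: [-0.0, 0.3, -2.5]
opening: 0.0447
grasp_force: 41.7
t 27.0167 yaw first rad 0.019 slide now [-0.1  0.3  0.6] slide after turn [-0.1  0.3  0.6] q6 11.0 F [-0.03  0.34 -2.53]
```

View pics/fin.png

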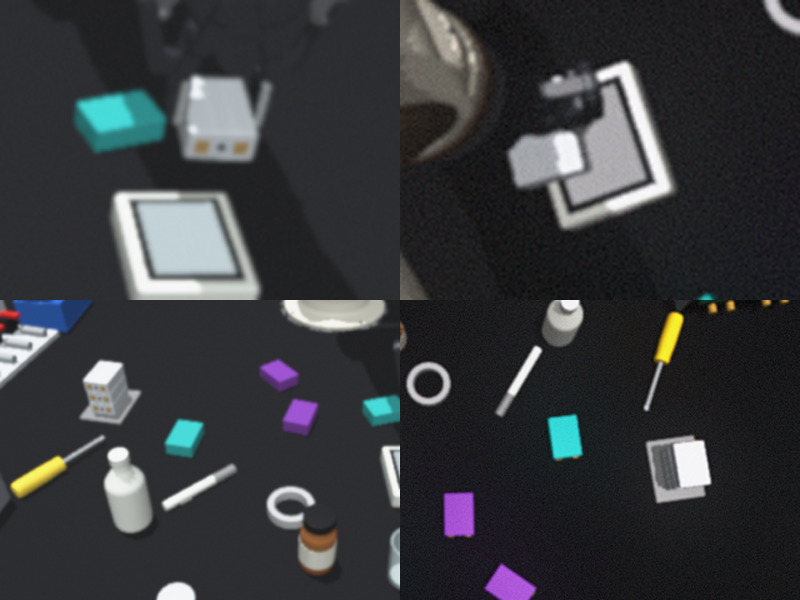

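The picture shows the cell held level over the reader and offset from the glass only by parallax, the three-high stack square on its plate, and the other objects where they were. I hand the job in.

```bash
python3 -c "
from workcell import ticket
print(ticket.job_done())"
```

```text
the job is handed in; nothing more can be done
None
```

I handed the job in at about 27 s of the 72 s: the lighter cell (about 0.7 N) is on the pile within roughly 1.5 mm and 1°, and the heavier one (about 2.3 N) is held level and still about 10 cm above the centre of the reader glass; no verdict came back.

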